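Release the ratchet of the denture-flask press and close it

ROBOT

A 6-joint arm with a two-finger parallel gripper is mounted at the origin on the work surface. World frame = base frame: x ahead of the robot, y to its left, z up, the work surface at z = 0. Lengths are in m, angles in rad, forces in N, time in s.
With the tool pointing down it reaches from about 0.3 to 0.775 m from the base axis. Payload 14.6 kg.
Tool frame: the origin (TCP) lies at the very end of the fingers, on their centre line; the grasp point (between the pads) lies 19 mm behind it; z points along the fingers, y is the direction in which the jaws open and shut (so a half turn about z gives the same grasp; the last joint's range is limited). The gripper opens to 94 mm and grips with 3 to 60 N. Pads are 16 mm wide; open, the fingers measure 119 mm over their backs; the gripper's body (75 mm by 177 mm) begins 78 mm behind the grasp point.
Start: joints at [1.126, 0.3, 1.521, -0, 1.321, -0.067], TCP at [0.203, 0.511, 0.205] pointing down, gripper open.
Joint ranges: [-3.03, 3.03], [-0.79, 2.21], [0.23, 2.52], [-1.04, 4.18], [0, 3.07], [-2.55, 2.55]. Speed limits (rad/s): [2.22, 2.22, 2.57, 3.14, 3.14, 3.14].

INTERFACE

Orientations are given as [roll, pitch, yaw] about the fixed x, y, z axes, in that order (R = Rz(yaw) Ry(pitch) Rx(roll)).
In Python, from station import ctrl, eyes gives the robot as it stands.
- The arm moves only by the tool jog_arm, never from a script. Its argument "moves" is a list of rows, each a list of 3 entries, a list of its own where there are three numbers: the shift along the world's x, y, z in mm, then the turn, a rotation vector about the world's x, y, z in units of 5 degrees (1.0 is 5 degrees), then the finger opening in mm, from 0 to 94. In form: [[[tx, ty, tz], [wx, wy, wz], jaw], ...]. A call has 1 to 5 rows; each row is the pose to reach, as a shift and turn from the pose commanded when the call began; what a row does not reach only later rows make up. A row lasts 1/12 s, in which the tool goes at most 41.7 mm and 7.16 degrees, less where a joint would pass 70% of its speed; a pose out of reach is approached as far as the arm can. A call with a gripper value outside its range is refused whole. The fingers move at their own pace and stop on an object; "squeeze" is the grip in N (left out, the last holds). Time passes only in rows, so rows that repeat a pose let the fingers close. It gives the time, the measured TCP pose, the force and the opening at its end, in the units of the state.
- ctrl.get_obs(): the state, without advancing time (a new reading comes with each control period).
- eyes.camera(name): name is "side" or "top"; returns a dict with "frame" (420x560x3 uint8, red, green, blue), "vertical_fov" (degrees; the focal length in pixels is half the picture's height over the tangent of half this angle, whatever the lens; pixels are square), "cx", "cy" (the principal point, pixels), "eye" and "attitude" of the camera in the world. Camera axes: x right, y down, z forward; pixel columns grow to the right and rows downward; lengths in m; the calibration is good to about 2 mm. A picture is of the moment at which its call begins. There is no depth.
- ctrl.hand_in(): hands the job in, once; it reports no verdict.
The state is a dict: "time_s": time; "qpos": joint angles; "joint_vel": joint speeds; "tau": joint torques, N m; "ee_pos": TCP position; "eef_rot": TCP orientation; "force": force on the tool from outside, world axes, zero at the start; "moment": the same for the moment, N m; "grip_width": finger opening in m.
Only numpy, scipy, OpenCV 4.12 (cv2) and the standard library are available. Lean on these libraries where they do the work, as an engineer would, in place of code of your own. Each camera call takes 0.05 s, during which the arm holds its last target.

TASK

Close the bench press on the denture flask: press the tail of its ratchet pawl all the way down, so that the hook is lifted clear of the teeth, and only then push the press arm down past the teeth until its pad sits on the flask. Nothing is to be gripped or lifted: do not raise the arm, and do not force it down against the hooked pawl. Leave the arm down, the pawl free and the other things on the bench where they stand.

Things in the scene. Friction and masses are not known exactly. Their poses are not given: they have to be found in the camera images.
- press: Bench press, fixed, placed anew each run. Base plate 330 x 110 x 15 mm; origin: middle of the base on the bench top; +x: the way the arm points, +z up. Arm and pawl swing in its x-z plane (y = 0). Along +x: pawl tail (x -0.17), pawl posts (161 mm tall, x -0.115), toothed hub, brass flask (84 x 74 mm, top 70 mm up, x 0.065), palm plate (x 0.16 with the arm down).
- hinge (a point): Point on the hinge axis of the press arm, in its mid-plane: 100 mm above the bench, at x = -0.04, y = 0 of the press. The axis runs along the press's y.
- palm (a point): Centre of the top face of the round black palm plate (90 mm across, 8 mm thick) at the free end of the metal press arm: 200 mm along the arm from the hinge, 14 mm off its centre line on the upper side. Moves with the arm: about 250 mm above the bench when up, 114 mm when down. Site x: along the arm away from the hinge; z: normal of the plate.
- pawl_tail (a point): Centre of the top of the pawl's tail, a flat dark steel tab 34 (along the press's x) x 44 x 6 mm, 169 mm above the bench when hooked, free space within 25 mm. The pawl pivots 55 mm from here towards the hub and 20 mm lower. Pressing the tail straight down 20 mm takes it to its stop and lifts the hook off the teeth; about 2 N, up to 10 N if the arm leans on the hook.
- pawl (a joint): Angle of the pawl: 0 hooked in the teeth, growing as the tail is pressed down, 0.35 rad at the stop. The hook clears the teeth at about 0.12 rad; 0.2 rad and more counts as free. The pivot is stiff: it stays where it is left.
- ram_lever (a joint): Angle of the press arm above the horizontal (rad): 0 = down, pad on the flask (stop); starts at 0.75 to 0.88. With the pawl hooked the teeth stop it at about 0.72 on the way down. With the pawl free it goes down under a push of 1 to 4 N at the palm plate and stays where it is left (stiff hinge).
- model: Plaster dental model, a loose block 52 x 60 mm, 35 mm tall with an arch of teeth; origin under its middle. To be left alone.
- bowl: Loose blue mixing bowl, 100 mm across, 55 mm tall; origin under its middle. To be left alone.
- jar: Loose amber jar with a steel cap, 52 mm across, 60 mm tall; origin under its middle. To be left alone.
- spatula: Loose spatula, 170 mm long, lying on the bench beyond the press. To be left alone.

How it is judged:
By the outcome, as a careful person would: the job done as asked, in the order asked, and still so for the second after the job is handed in, with the robot touching nothing.
It also fails if it takes over 42 s, if anything falls off the work surface, if the arm or the gripper's body presses on something with over 40 N, if the wrist force passes 120 N, or if a joint passes its speed limit or range.

## Working session

There is one attempt and no reset: what is moved stays moved. The work goes in short steps, Python scripts to look and compute and a tool call to move; the robot and the scene stay as the last step left them, time stands still between calls to the robot, and variables do not carry over. Pictures are saved under pics/ and viewed, and the job is handed in when it is done.

Besides the shell and the picture viewer there is one more tool, called after "Call:" in YAML: its name, and indented under it one key for each argument. jog_arm: Moves the arm, as the interface text tells. Its arguments: {"type":"object","properties":{"moves":{"type":"array","items":{"type":"array"}},"squeeze":{"type":"number"}},"required":["moves"]}

```bash
mkdir -p pics; ls
python3 - <<'E'
from station import ctrl, eyes
import cv2
for n in("side","top"):
    c=eyes.camera(n); cv2.imwrite(f"pics/{n}0.png",cv2.cvtColor(c["frame"],cv2.COLOR_RGB2BGR))
    print(n,{k:v for k,v in c.items() if k!="frame"})
print(ctrl.get_obs())
E
```

```text
pics
side {'vertical_fov': 56.49415278666773, 'cx': 280.3786590602215, 'cy': 209.2206225709491, 'eye': array([ 0.16918674, -0.38995004,  0.63826859]), 'attitude': array([-2.25722206,  0.0046175 , -0.68010545])}
top {'vertical_fov': 57.42326112434317, 'cx': 278.7510059808889, 'cy': 209.57484820747246, 'eye': array([0.50021746, 0.10399844, 0.92841797]), 'attitude': array([-3.04948332,  0.00957266, -1.56031771])}
{'time_s': 0.1, 'qpos': array([ 1.12639330e+00,  3.00366401e-01,  1.52146247e+00, -2.37962306e-05,
        1.32069388e+00, -6.66229703e-02]), 'joint_vel': array([-0.00082434, -0.0013977 , -0.00067446,  0.000698  , -0.00124974,
       -0.00013617]), 'tau': array([ 3.09283256e-03, -5.32644582e+01, -3.53288662e+01,  7.09571620e-02,
        2.33519368e-02, -6.43673411e-05]), 'ee_pos': array([0.20280153, 0.51101878, 0.20499393]), 'eef_rot': array([-3.14066308e+00, -3.89212096e-05,  2.76381848e+00]), 'force': array([-0.38133375,  0.16926259, -0.20006527]), 'moment': array([-0.0337059 , -0.01433945,  0.01436002]), 'grip_width': 0.0938185222911069}
```

View pics/side0.png

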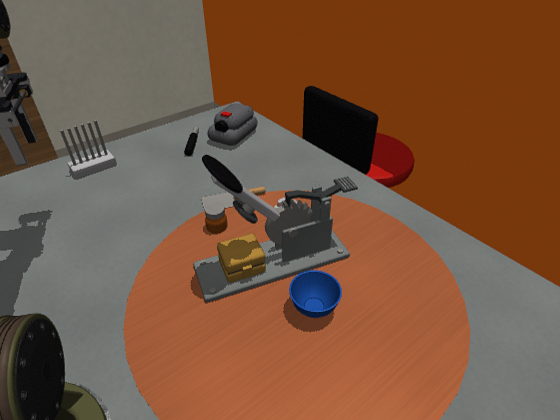

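View pics/top0.png

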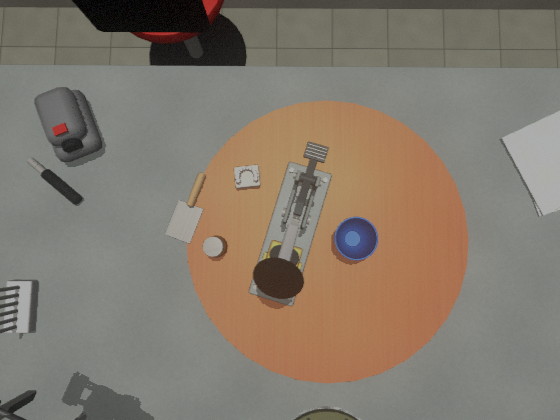

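Run:
```python
import cv2
a=cv2.imread("pics/top0.png")[130:320,200:400]; cv2.imwrite("pics/t1.png",cv2.resize(a,None,fx=3.1,fy=3.1,interpolation=2))
a=cv2.imread("pics/side0.png")[140:310,180:370]; cv2.imwrite("pics/s1.png",cv2.resize(a,None,fx=3.5,fy=3.5,interpolation=2))
```

```text
(no output)
```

View pics/t1.png

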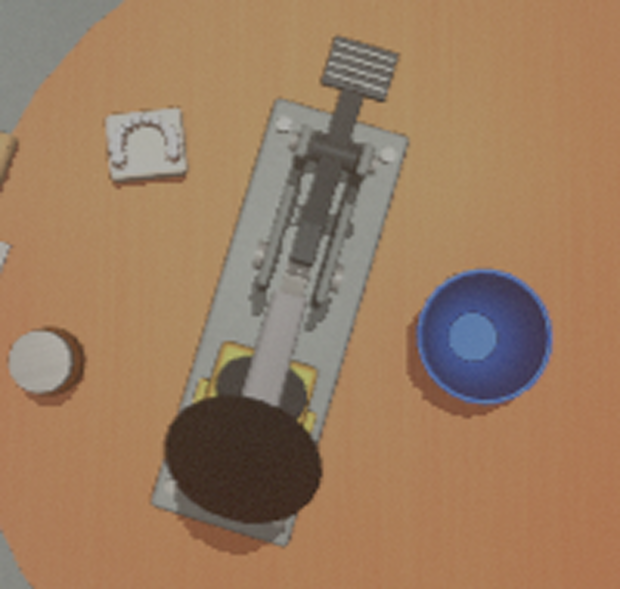

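View pics/s1.png

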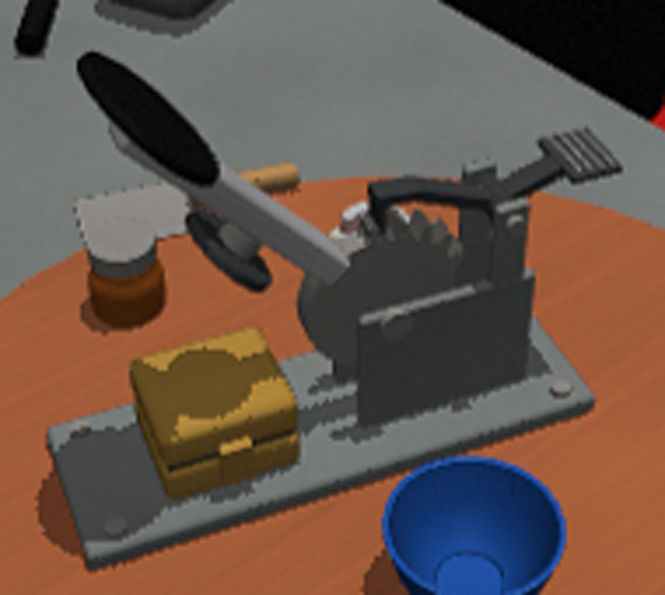

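```bash
cat > h.py <<'E'
import numpy as np
from scipy.spatial.transform import Rotation as R
from scipy.optimize import least_squares
C={'side':(56.49415278666773,280.3786590602215,209.2206225709491,[0.16918674,-0.38995004,0.63826859],[-2.25722206,0.0046175,-0.68010545]),
'top':(57.42326112434317,278.7510059808889,209.57484820747246,[0.50021746,0.10399844,0.92841797],[-3.04948332,0.00957266,-1.56031771])}
def proj(n,p):
    f,cx,cy,e,a=C[n]; q=R.from_euler('xyz',a).as_matrix().T@(np.array(p)-e); F=210/np.tan(np.radians(f/2))
    return np.array([cx+F*q[0]/q[2],cy+F*q[1]/q[2]])
def W(v,p):
    c,s=np.cos(v[2]),np.sin(v[2]); return np.array([v[0]+c*p[0]-s*p[1],v[1]+s*p[0]+c*p[1],p[2]])
def palm(th): return [-.04+.2*np.cos(th)-.014*np.sin(th),0,.1+.2*np.sin(th)+.014*np.cos(th)]
E
cat > fit.py <<'E'
from h import *
T=lambda u,v:np.array([200+u/3.1,130+v/3.1]); S=lambda u,v:np.array([180+u/3.5,140+v/3.5])
obs=[('top',(-.165,-.055,.015),T(278,98)),('top',(-.165,.055,.015),T(407,137)),('top',(.165,-.055,.015),T(152,506)),('top',(.165,.055,.015),T(287,546)),
('top',(-.17,0,.169),T(361,69)),('side',(.165,-.055,.015),S(48,428)),('side',(.165,.055,.015),S(88,553)),('side',(-.165,.055,.015),S(594,400)),('side',(-.17,0,.169),S(580,154))]
po=[('top',T(243,459)),('side',S(149,118))]
def r(v): return np.concatenate([proj(n,W(v,p))-u for n,p,u in obs]+[proj(n,W(v,palm(v[3])))-u for n,u in po])
s=least_squares(r,[.5,.1,2.9,.8],loss='soft_l1'); v=s.x
print(v); print(r(v).reshape(-1,2).round(1))
print('tail',W(v,(-.17,0,.169)),'hinge',W(v,(-.04,0,.1)),'palm',W(v,palm(v[3])),'palm0',W(v,palm(0)),'dir',np.cos(v[2]),np.sin(v[2]))
E
python3 fit.py
```

```text
[0.52748398 0.08533199 2.85245472 0.81201509]
[[-1.1 -0. ]
 [ 1.   0.6]
 [-1.6  0.7]
 [-0.3  2. ]
 [ 0.2 -1.7]
 [-1.5 -0.7]
 [-0.6  1.7]
 [ 1.3 -1.2]
 [ 2.  -1.7]
 [ 0.1 -0.4]
 [ 0.5  1.5]]
tail [0.69042729 0.03686057 0.169     ] hinge [0.56582358 0.07392695 0.1       ] palm [0.4436659  0.11026571 0.25476755] palm0 [0.37412558 0.13095216 0.114     ] dir -0.9584900306268578 0.2851260443890127
```

Call:
jog_arm:
  moves:
    - [[0,0,40],[0,0,0],0]
    - [[25,-25,65],[0,0,0.5],0]
    - [[53,-52,70],[0,0,1],0]
    - [[81,-80,70],[0,0,1],0]
    - [[109,-107,70],[0,0,1],0]
  squeeze: 10

```text
time_s: 0.52
ee_pos: [0.3127, 0.4029, 0.2758]
eef_rot: [3.141, 0.0, 2.852]
force: [0.5, 0.9, 0.1]
grip_width: 0.0639
```

Call:
jog_arm:
  moves:
    - [[28,-27,0],[0,0,0],0]
    - [[56,-54,0],[0,0,0],0]
    - [[84,-82,0],[0,0,0],0]
    - [[112,-109,0],[0,0,0],0]
    - [[140,-137,0],[0,0,0],0]

```text
time_s: 0.93
ee_pos: [0.4529, 0.2656, 0.2753]
eef_rot: [-3.141, -0.0, 2.851]
force: [0.4, 0.9, -0.1]
grip_width: 0.0309
```

Call:
jog_arm:
  moves:
    - [[28,-27,0],[0,0,0],0]
    - [[56,-54,0],[0,0,0],0]
    - [[84,-82,0],[0,0,0],0]
    - [[112,-109,0],[0,0,0],0]
    - [[140,-137,0],[0,0,0],0]

```text
time_s: 1.35
ee_pos: [0.5929, 0.1286, 0.2751]
eef_rot: [-3.141, -0.0, 2.851]
force: [1.0, 0.9, 0.6]
grip_width: 0.0005
```

Call:
jog_arm:
  moves:
    - [[28,-27,0],[0,0,0],0]
    - [[56,-54,0],[0,0,0],0]
    - [[84,-80,-15],[0,0,0],0]
    - [[95,-91,-45],[0,0,0],0]
    - [[95,-91,-75],[0,0,0],0]

```text
time_s: 1.77
ee_pos: [0.6886, 0.0359, 0.1984]
eef_rot: [-3.141, 0.0, 2.848]
force: [0.5, -0.6, -1.0]
grip_width: 0.0009
```

Run:
```python
from station import ctrl, eyes
import cv2,numpy as np
a=eyes.camera("top")["frame"][100:290,200:400];b=eyes.camera("side")["frame"][120:290,220:400]
a=cv2.resize(a,(400,380));b=cv2.resize(b,(400,380))
cv2.imwrite("pics/m1.png",cv2.cvtColor(np.hstack([a,b]),cv2.COLOR_RGB2BGR)); print(ctrl.get_obs()['ee_pos'])
```

```text
[0.68516129 0.03847049 0.19413074]
```

View pics/m1.png

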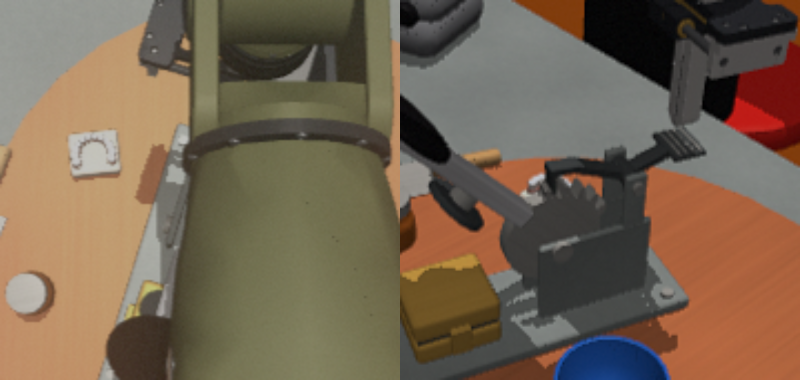

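Call:
jog_arm:
  moves:
    - [[0,0,-8],[0,0,0],0]
    - [[0,0,-14],[0,0,0],0]
    - [[0,0,-20],[0,0,0],0]
    - [[0,0,-24],[0,0,0],0]
    - [[0,0,-27],[0,0,0],0]

```text
time_s: 2.28
ee_pos: [0.6869, 0.0396, 0.1739]
eef_rot: [3.141, 0.001, 2.852]
force: [-0.2, 0.8, -0.5]
grip_width: 0.0006
```

Call:
jog_arm:
  moves:
    - [[0,0,-4],[0,0,0],0]
    - [[0,0,-8],[0,0,0],0]
    - [[0,0,-12],[0,0,0],0]
    - [[0,0,-14],[0,0,0],0]
    - [[0,0,-14],[0,0,0],0]

```text
time_s: 2.7
ee_pos: [0.6876, 0.039, 0.1596]
eef_rot: [3.141, 0.002, 2.851]
force: [5.6, -1.2, 1.3]
grip_width: 0.0005
```

```bash
cat > look.py <<'E'
import sys
from station import ctrl, eyes
import cv2,numpy as np
b=eyes.camera("side")["frame"]; x,y,w=map(int,sys.argv[2:5]); b=b[y:y+w*3//4,x:x+w]
cv2.imwrite(f"pics/{sys.argv[1]}.png",cv2.cvtColor(cv2.resize(b,(720,540),interpolation=2),cv2.COLOR_RGB2BGR)); o=ctrl.get_obs();print(o['time_s'],o['ee_pos'],o['force'],o['moment'])
E
python3 look.py m2 260 140 120
```

```text
2.75 [0.68755613 0.03903535 0.15963706] [ 4.96847281 -0.60006726 -0.43443061] [-0.20730398 -1.09458694 -0.01528725]
```

View pics/m2.png

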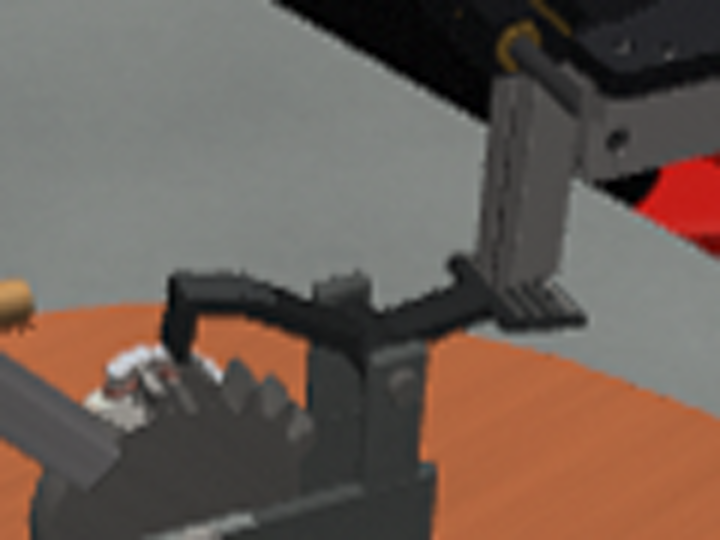

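Call:
jog_arm:
  moves:
    - [[1,0,-3],[0,0,0],0]
    - [[3,-1,-6],[0,0,0],0]
    - [[4,-1,-9],[0,0,0],0]
    - [[5,-1,-12],[0,0,0],0]
    - [[5,-1,-12],[0,0,0],0]

```text
time_s: 3.17
ee_pos: [0.693, 0.038, 0.1501]
eef_rot: [3.141, 0.004, 2.851]
force: [0.2, -1.6, 17.8]
grip_width: 0.0008
```

```bash
python3 look.py m3 260 140 120
```

```text
3.2167 [0.69309252 0.03797065 0.1500723 ] [ 0.78619117 -2.02895961 19.08366971] [-0.25801728 -0.00471496  0.01138943]
```

View pics/m3.png

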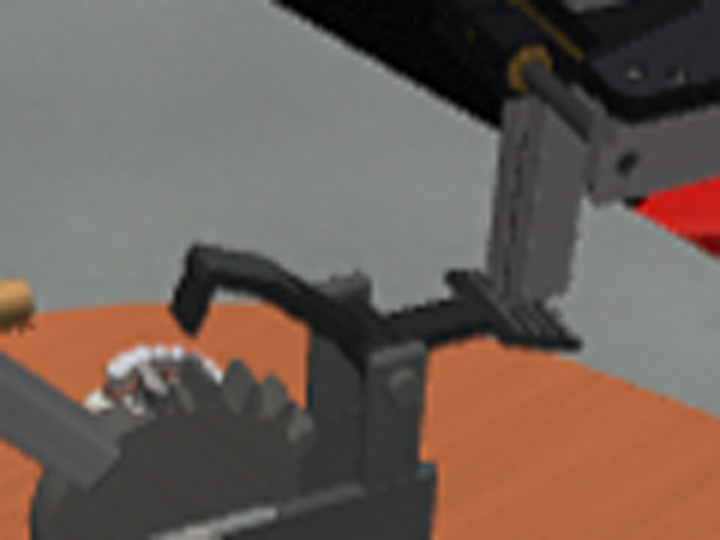

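The hook stands clear of the teeth and the tail is on its stop (18 N at z = 0.150). Next I back off and check that it stays.

Call:
jog_arm:
  moves:
    - [[0,0,15],[0,0,0],0]
    - [[0,0,50],[0,0,0],0]
    - [[0,0,90],[0,0,0],0]
    - [[0,0,130],[0,0,0],0]
    - [[0,0,170],[0,0,0],0]

```text
time_s: 3.63
ee_pos: [0.6913, 0.0383, 0.3185]
eef_rot: [-3.141, -0.002, 2.851]
force: [-0.1, -0.7, 0.0]
grip_width: 0.0004
```

Call:
jog_arm:
  moves:
    - [[-38,11,5],[0,0,0],0]
    - [[-76,23,5],[0,0,0],0]
    - [[-114,34,5],[0,0,0],0]
    - [[-150,45,5],[0,0,0],0]
    - [[-188,56,5],[0,0,0],0]

```text
time_s: 4.05
ee_pos: [0.5019, 0.0945, 0.3213]
eef_rot: [-3.141, -0.002, 2.851]
force: [0.5, -0.3, 1.4]
grip_width: 0.0006
```

```bash
python3 look.py m4 180 100 220
```

```text
4.1 [0.49663048 0.09611899 0.32170916] [-3.64101406  0.86422308  2.32060774] [ 0.06082607  0.14891528 -0.02686558]
```

View pics/m4.png

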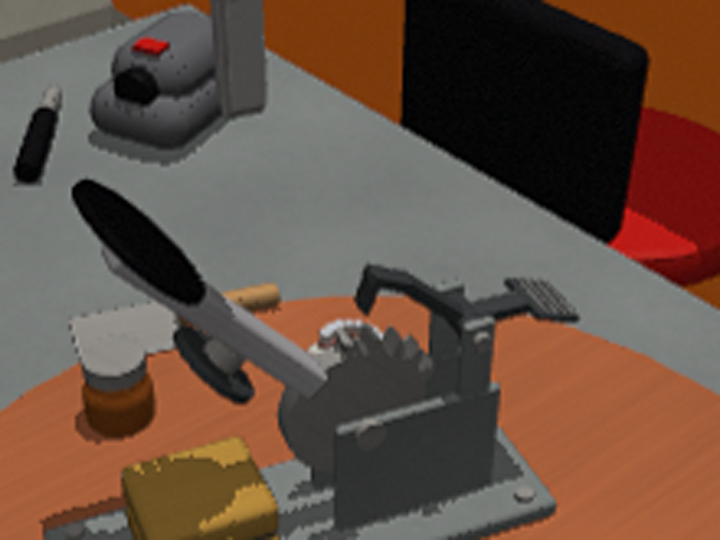

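Run:
```python
from h import *
v=[.5275,.0853,2.8525]
for th in np.arange(.85,-.06,-.05):
    p=palm(th); p[0]-=.008
    print(round(th,2),(W(v,p)*1000).round(0))
```

```text
0.85 [457. 106. 259.]
0.8 [450. 108. 253.]
0.75 [442. 111. 247.]
0.7 [436. 113. 240.]
0.65 [429. 115. 232.]
0.6 [423. 116. 224.]
0.55 [417. 118. 216.]
0.5 [412. 120. 208.]
0.45 [407. 121. 200.]
0.4 [402. 123. 191.]
0.35 [398. 124. 182.]
0.3 [394. 125. 172.]
0.25 [391. 126. 163.]
0.2 [388. 127. 153.]
0.15 [386. 127. 144.]
0.1 [384. 128. 134.]
0.05 [383. 128. 124.]
-0.0 [382. 129. 114.]
-0.05 [381. 129. 104.]
```

Call:
jog_arm:
  moves:
    - [[-25,6,-15],[0,0,0],0]
    - [[-40,10,-35],[0,0,0],0]
    - [[-40,10,-45],[0,0,0],0]
    - [[-40,10,-50],[0,0,0],0]
    - [[-40,10,-50],[0,0,0],0]

```text
time_s: 4.52
ee_pos: [0.4642, 0.104, 0.2715]
eef_rot: [-3.141, -0.002, 2.851]
force: [1.2, -1.2, 0.1]
grip_width: 0.0003
```

```bash
python3 look.py m5 180 100 160
```

```text
4.5667 [0.46459219 0.103968   0.27227838] [0.28988983 0.17706787 0.35007841] [ 0.02497059 -0.01845393 -0.02476186]
```

View pics/m5.png

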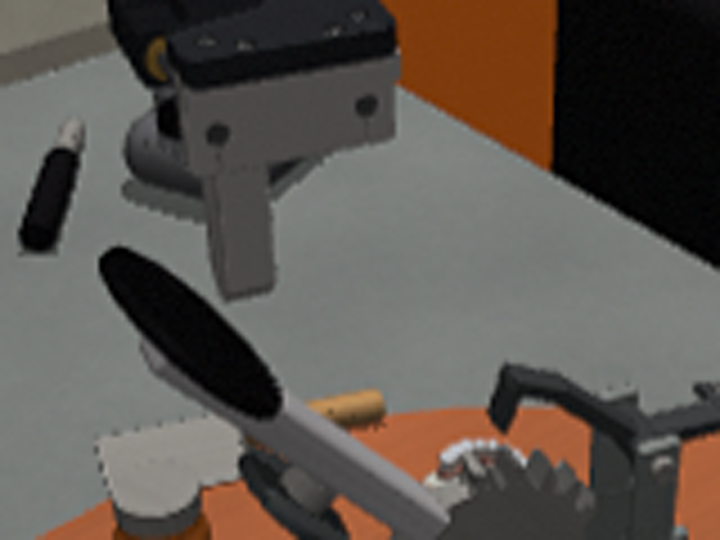

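Call:
jog_arm:
  moves:
    - [[-10,3,-10],[0,0,0],0]
    - [[-14,4,-20],[0,0,0],0]
    - [[-22,7,-27],[0,0,0],0]
    - [[-28,9,-34],[0,0,0],0]
    - [[-35,11,-42],[0,0,0],0]

```text
time_s: 4.98
ee_pos: [0.4295, 0.1152, 0.2308]
eef_rot: [3.141, 0.001, 2.851]
force: [-0.3, 0.4, 1.6]
grip_width: -0.0
```

```bash
python3 look.py m6 180 100 160
```

```text
5.0333 [0.42806381 0.11536622 0.22918408] [ 0.15998067  0.22978714 -0.48685687] [ 0.06455977 -0.02980217 -0.00696187]
```

View pics/m6.png

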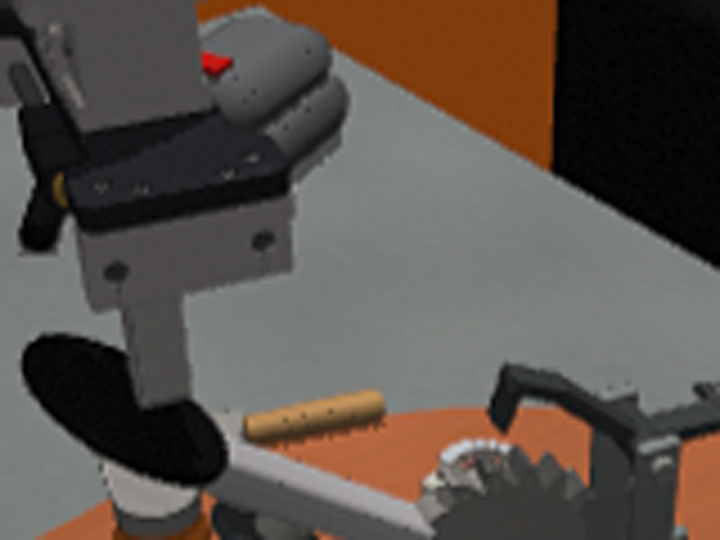

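Call:
jog_arm:
  moves:
    - [[-11,3,-14],[0,0,0],0]
    - [[-16,5,-22],[0,0,0],0]
    - [[-21,6,-30],[0,0,0],0]
    - [[-26,8,-39],[0,0,0],0]
    - [[-30,9,-48],[0,0,0],0]

```text
time_s: 5.45
ee_pos: [0.3988, 0.1244, 0.182]
eef_rot: [3.141, 0.0, 2.851]
force: [-0.5, 0.4, 1.4]
grip_width: 0.0004
```

Call:
jog_arm:
  moves:
    - [[-4,1,-10],[0,0,0],0]
    - [[-7,2,-19],[0,0,0],0]
    - [[-10,3,-29],[0,0,0],0]
    - [[-12,3,-38],[0,0,0],0]
    - [[-14,4,-48],[0,0,0],0]

```text
time_s: 5.87
ee_pos: [0.3847, 0.1282, 0.1337]
eef_rot: [-3.141, 0.0, 2.851]
force: [-0.1, -0.8, 1.8]
grip_width: 0.0006
```

Call:
jog_arm:
  moves:
    - [[0,0,-5],[0,0,0],0]
    - [[-1,0,-9],[0,0,0],0]
    - [[-1,0,-13],[0,0,0],0]
    - [[-1,0,-16],[0,0,0],0]
    - [[-1,0,-18],[0,0,0],0]

```text
time_s: 6.28
ee_pos: [0.384, 0.1282, 0.1162]
eef_rot: [3.142, -0.0, 2.851]
force: [-0.1, 0.2, 1.1]
grip_width: 0.0004
```

```bash
python3 look.py m7 160 140 200
```

```text
6.3333 [0.38385261 0.12813927 0.11602169] [-0.143159   -0.58342447  0.94992943] [-0.06215439  0.06161459 -0.02327194]
```

View pics/m7.png

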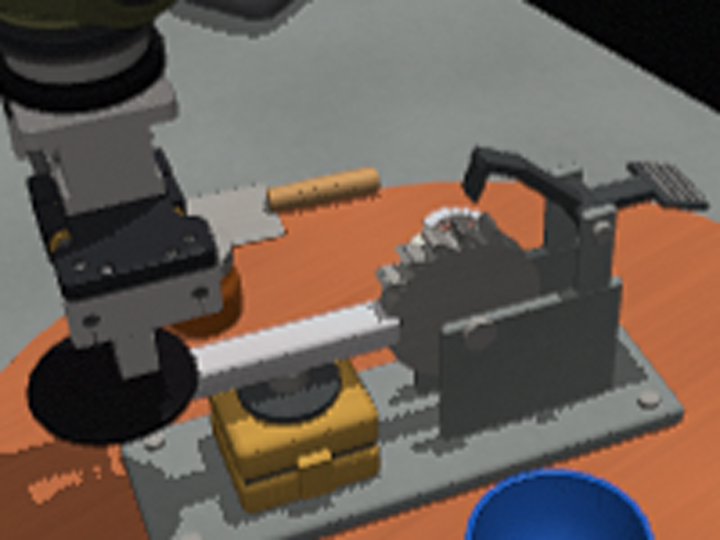

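Nearly down. I press on gently until the stop shows in the force.

Call:
jog_arm:
  moves:
    - [[0,0,-1],[0,0,0],0]
    - [[0,0,-2],[0,0,0],0]
    - [[0,0,-3],[0,0,0],0]
    - [[0,0,-4],[0,0,0],0]
    - [[0,0,-4],[0,0,0],0]

```text
time_s: 6.75
ee_pos: [0.3842, 0.1283, 0.1138]
eef_rot: [3.141, 0.001, 2.851]
force: [-9.3, -3.1, 21.2]
grip_width: 0.0005
```

Call:
jog_arm:
  moves:
    - [[0,0,10],[0,0,0],0]
    - [[0,0,40],[0,0,0],0]
    - [[0,0,80],[0,0,0],0]
    - [[0,0,120],[0,0,0],0]
    - [[0,0,160],[0,0,0],0]

```text
time_s: 7.17
ee_pos: [0.3834, 0.1281, 0.2745]
eef_rot: [3.142, 0.0, 2.851]
force: [0.8, -0.1, -0.7]
grip_width: 0.0006
```

Call:
jog_arm:
  moves:
    - [[-10,40,0],[0,0,0],0]
    - [[-20,78,0],[0,0,0],0]
    - [[-30,116,0],[0,0,0],0]
    - [[-40,154,0],[0,0,0],0]
    - [[-50,190,0],[0,0,0],0]

```text
time_s: 7.58
ee_pos: [0.333, 0.3201, 0.2727]
eef_rot: [3.141, 0.0, 2.851]
force: [0.6, -0.4, 0.4]
grip_width: 0.0006
```

```bash
python3 look.py m8 160 140 200
python3 - <<'E'
from station import eyes
import cv2
cv2.imwrite("pics/t8.png",cv2.cvtColor(eyes.camera("top")["frame"],cv2.COLOR_RGB2BGR))
E
```

```text
7.6333 [0.33138345 0.32430298 0.27229689] [-0.89567426  2.37106743 -1.86856785] [ 0.09444697  0.02371513 -0.03840294]
```

View pics/m8.png

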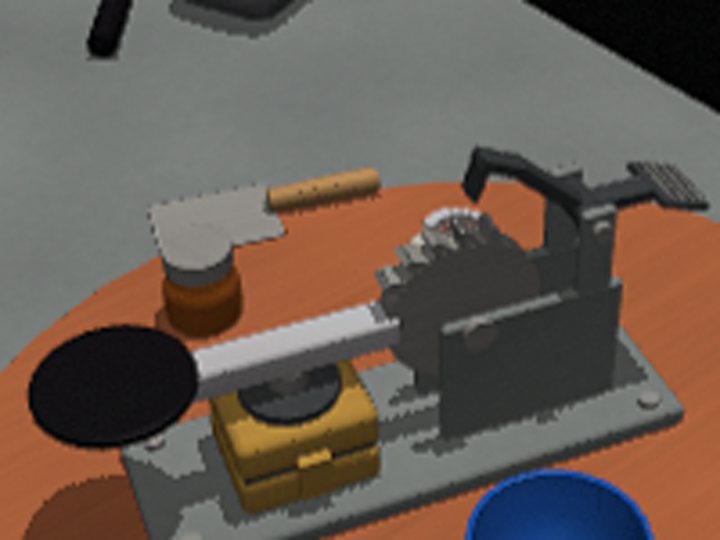

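View pics/t8.png

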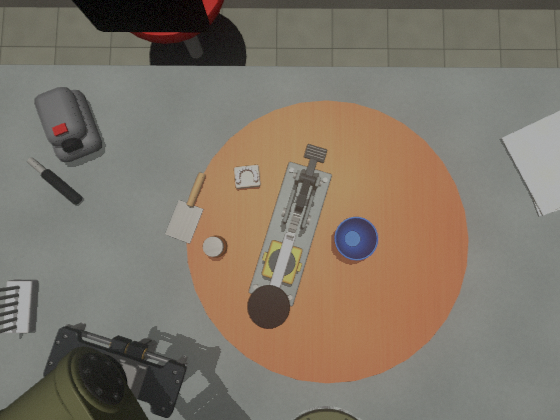

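The arm is level with its pad on the flask, the hook is clear, and the jar (213,246), bowl (356,238), model (247,177) and spatula are at their old pixels.

```bash
python3 -c "
from station import ctrl
print(ctrl.hand_in())"
```

```text
the job is handed in; nothing more can be done
None
```

The press is closed on the flask, with the pawl free and the arm down, and the job is handed in. It took 7.6 s of the 42 s allowed.

1. **Pawl:** With closed fingers I pressed the pawl tail down to its stop, at z ≈ 0.150 m and about 18 N. After I backed off, the camera showed the hook still clear of the teeth.
2. **Press arm:** I then pushed the palm plate down along its arc. It took about 1–2 N past the teeth. At the stop I felt about 21 N with the fingertip at z = 0.1138 m, against the 0.114 m expected for the arm down.
3. **Final look:** After pulling away to stand clear, both cameras showed:
   - the arm level with its pad on the flask;
   - the hook well off the teeth;
   - the model, bowl, jar and spatula unmoved.

Halfway through the tail press, the force reading was mostly sideways (about 5 N along +x). The tail swings outward as it goes down, so I moved the tip 5 mm with it and the sideways force went away. No check failed; I judged the pawl angle from the images and the tip height, not by measuring it directly.

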